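# Lock the flywheel and take off its thread cap of unknown hand

## Task

In the parts store, lock the flywheel that sits under the slotted bracket of the holding stand: take the wide flat setting blade from the gauge rack and push it down through the bracket's slot, fully home on its shoulder. Then, with the blade left in place, unscrew the black protector cap from that flywheel's boss; its thread may be left- or right-handed and this cannot be seen, so if it will not turn one way, try the other. Finish holding the cap in the gripper, level and above the bare boss, at least 5 cm higher than it sat, and leave everything else where it is.

Things in the scene. Friction and masses are not known exactly. Their poses are not given: they have to be found in the camera images.
- setting_blade: Wide flat steel setting blade, upright in one of the gauge rack's three slots. Origin: centre of its tip (underside); z up, x along its width, y through its thickness. From the tip up: blade 20 mm (x) by 5.5 mm (y), 31 mm long, its lowest 6 mm thinned to 18 x 3.5 mm; then a flat rectangular grey metal handle 30 mm (x) x 14 mm (y) x 38 mm tall, gripped across its 14 mm. 90 g.
- blade_shoulder (a point): Middle of the setting blade's shoulder (the step from handle to blade), 31 mm above its tip; axes as the blade.
- gauge_rack: Fixed wooden gauge rack, 176 mm (x) x 46 mm (y) x 40 mm tall, origin at the centre of its underside; three slots 50 mm apart in a row along x. The gauges stand in them, shoulders on the rack's top, tips 9 mm above the bench, widths along x.
- lock_slot (a point): Centre of the mouth of the upright slot in the stand's bracket arm, on the arm's flat top 78 mm above the bench. x: outward from the spindle, along the slot; y across it. Slot 22.6 (x) x 7.2 mm (y) through the 16 mm arm; below it an 8 mm notch in the flywheel's rim takes the tip and stops the flywheel turning. Fully home, the blade's shoulder rests on the arm, its width along x (either way round).
- spindle_axis (a point): On the axis of the spindle under the bracket, at the top of that flywheel's boss, 92 mm above the bench; axes as lock_slot, whose centre lies 68 mm away along +x. The flywheel (132 mm across, rim top 58 mm, hub face 68 mm above the bench) turns almost freely unless the blade locks it.
- cap: Round fluted black cap, 48 mm across, 36 mm tall, 70 g, on the flywheel under the bracket. Origin: centre of its lower edge, 70 mm above the bench while fitted; z up. Coarse quick thread of unknown hand: the loosening way it turns with the slight drag of a sprung seal and lifts off freely once turned 60 to 90 degrees (a stop lies near 100); the other way it is blocked within 10 degrees (play included). It need not rise while turned.
- spare_cap: The same sort of cap on the second flywheel, on the stand's other spindle without bracket, 160 mm from the first (-y of the stand); a bystander. Origin: centre of its lower edge.
- narrow_gauge: Bystander in the gauge rack: gauge with a narrow handle 15 x 14 x 38 mm. Origin at its tip.
- pin_gauge: Bystander in the gauge rack: pin gauge with a round handle 20 mm across, 38 mm tall. Origin at its tip.
- carton: Bystander: cardboard carton 90 x 60 x 50 mm. Origin: centre of its underside.
- oil_bottle: Bystander: upright grey plastic bottle, 60 mm across, 160 mm tall. Origin: centre of its underside.
- spanner: Bystander: steel spanner 170 mm long, lying flat.
- screwdriver: Bystander: screwdriver 190 mm long, lying.
- bearing: Bystander: steel ring bearing 52 mm across, 15 mm tall, lying flat. Origin: centre of its underside.
There are look-alikes about, which are no part of the job. What is shaped like the setting_blade but orange or pink is not meant.

How it is judged:
On the way, in this order (a step that is already met when the one before it is completed fails the run):
1. the setting blade is fully home in the bracket's slot, locking the flywheel (horizontal distance between blade_shoulder and lock_slot below 0.005 m and z of blade_shoulder in the frame of lock_slot below 0.003 m and angle between setting_blade's own z axis and vertical below 0.15 rad), for 0.2 s.
2. with the blade still home, the cap is off the boss and lifted in the gripper (all of step 1 and height (world z) of cap above 0.115 m and horizontal distance between cap and spindle_axis below 0.06 m and contact force between the fingers and cap above 1 N), for 0.2 s.
At the end, for the whole second after the job is handed in: The blade's shoulder lies on the bracket (within 3 mm in height, 5 mm sideways, upright within 0.15 rad), and the fingers hold the cap still (more than 1 N), its lower edge above 115 mm over the bench, within 60 mm of the spindle's axis sideways and tilted less than 0.3 rad (all of step 2 and angle between cap's own z axis and vertical below 0.3 rad and linear speed of cap below 0.03 m/s); the arm keeps its last pose, push and grip.
It fails at once if another gauge or a thing lying on the bench was shifted by more than 30 mm (distance of any of narrow_gauge, pin_gauge, carton, oil_bottle, spanner, screwdriver, bearing from where it was at the start of the episode above 0.03 m).
It fails at once if the spare flywheel's cap was taken off or shifted (distance of spare_cap from where it was at the start of the episode above 0.015 m).
It also fails if it takes over 51 s, if anything falls off the work surface, if the arm or the gripper's body presses on something with over 40 N, if the wrist force passes 120 N, or if a joint passes its speed limit or range.

## Robot

A 6-joint arm with a two-finger parallel gripper is mounted at the origin on the work surface. World frame = base frame: x ahead of the robot, y to its left, z up, the work surface at z = 0. Lengths are in m, angles in rad, forces in N, time in s.
With the tool pointing down it reaches from about 0.25 to 0.775 m from the base axis. Payload 8.9 kg.
Tool frame: the origin (TCP) lies midway between the tips of the shut fingers; the grasp point (between the pads) lies 19 mm behind it; x points along the fingers, y is the direction in which the jaws open and shut, and the axes are right-handed (so a half turn about x gives the same grasp; the last joint's range is limited). The gripper opens to 85 mm and grips with 20 to 120 N. Pads are 22 mm wide; open, the fingers measure 114 mm over their backs; the gripper's body (76 mm by 85 mm) begins 54 mm behind the grasp point. The pads swing forward as they close: fully open they stand 13 mm farther back than shut.
Start: joints at [-1.488, 0.291, -0.153, 1.127, 0, 1.431], TCP at [0.115, -0.512, 0.231] pointing down, gripper open.
Joint ranges: [-2.52, 2.52], [-0.91, 1.74], [-1.3, 1.37], [-1.96, 2.02], [-1.52, 1.47], [-3.14, 3.14]. Speed limits (rad/s): [2.22, 2.22, 2.79, 3.14, 3.14, 3.14].

## Interface

Orientations are given as a unit quaternion [x, y, z, w].
In Python, from bench import * gives the robot as it stands. The module is installed in compiled form; this text tells all that it offers.
- The arm moves only by the shell command python3 -m jog 'ROWS'. ROWS is JSON, a list of rows, each a list of 3 entries, a list of its own where there are three numbers: the closure, from 0 (fully open) to 1 (shut), then the shift along the tool's x, y, z in mm, then the turn about the tool's x in degrees. In form: [[hand, [tx, ty, tz], spin], ...]. A call has 1 to 10 rows; each row shifts and turns the commanded pose from where the row before left it, along the tool's axes as they then stand; what a row does not reach is not made up. A row lasts 1/8 s, in which the tool goes at most 62.5 mm and 10.7 degrees, less where a joint would pass 70% of its speed; a pose out of reach is approached as far as the arm can. A call is refused whole if a number of a shift passes 62.5 or a number of a turn 10.7, either way. A call with a gripper value outside its range is refused whole. The fingers move at their own pace and stop on an object; the grip force is fixed at half the most. Time passes only in rows, so rows that do not move let the fingers close. It gives the time, the measured TCP pose, the force and the opening at its end, in the units of the state.
- get_obs(): the state, without advancing time (a new reading comes with each control period).
- grab_frame(name): name is "scene" or "side" or "wrist"; returns the picture (480x640x3 uint8, blue, green, red); there is no depth.
- camera_info(name): a dict with "fx", "fy", "cx", "cy" (pixels), "R" (3x3) and "t" (3): a world point X has camera coordinates R X + t; the wrist camera has in their place "mount" (4x4, takes a point from camera to tool coordinates, whose origin is the TCP and whose axes are the tool frame's). Camera axes: x right, y down, z forward; pixel columns grow to the right and rows downward; lengths in m; the calibration is good to about 2 mm. A picture is of the moment at which its call begins: read the wrist's pose just before it. camera_info takes no time and is no camera call.
- sign_off(): hands the job in, once; it reports no verdict.
Trained networks look in the newest picture that a camera, given by its name, has taken for a name from the list of things; names that differ only in an ending like _2 or _b are one class to them, and where a whole thing is asked for, a point or a joint stands for the part that bears it (a point fixed in the world has none). Each returns a list of dicts, best first, with "score" (0 to 1); they miss things now and then, are a little off and sometimes report something else, mostly with a low value. They report only what shows in the picture. A call takes as long as a camera call. They do not tell look-alikes from the thing itself.
- find_in(camera, thing): "bbox" ([left, top, right, bottom] as shares, 0 to 1, of the picture: columns of its width, rows of its height, round what is visible of it).
- mark_of(camera, thing): "location" ([row, column] as shares, 0 to 1, of the picture: columns of its width, rows of its height: a listed point, or the origin of a listed thing).
The state is a dict: "time": time; "joint_positions": joint angles; "qvel": joint speeds; "tau": joint torques, N m; "tool_pos": TCP position; "tcp_rot": TCP orientation; "ft_force": force on the tool from outside, world axes, zero at the start; "ft_torque": the same for the moment, N m; "width": opening from 0.0 (shut) to 1.0 (fully open).
Only numpy, scipy, OpenCV 4.12 (cv2) and the standard library are available. Lean on these libraries where they do the work, as an engineer would, in place of code of your own. Each camera call takes 0.05 s, during which the arm holds its last target.

## Working session

There is one attempt and no reset: what is moved stays moved. The work goes in short steps, Python scripts to look and compute and a shell command to move; the robot and the scene stay as the last step left them, time stands still between calls to the robot, and variables do not carry over. Pictures are saved under pics/ and viewed, and the job is handed in when it is done.

```bash
mkdir -p pics; ls; cat > h.py <<'E'
from bench import *
import numpy as np, cv2
from scipy.spatial.transform import Rotation as R
def cam(name, obs=None):
    c=camera_info(name)
    K=np.array([[c['fx'],0,c['cx']],[0,c['fy'],c['cy']],[0,0,1]])
    if 'mount' in c:
        M=np.array(c['mount']); o=obs or get_obs()
        T=np.eye(4);T[:3,:3]=R.from_quat(o['tcp_rot']).as_matrix();T[:3,3]=o['tool_pos']
        W=T@M
        return K,W[:3,:3].T,-W[:3,:3].T@W[:3,3]
    return K,np.array(c['R']),np.array(c['t'])
def at_z(C,u,v,z):
    K,r,t=C; o=-r.T@t; d=r.T@np.linalg.solve(K,[u,v,1]); return o+d*(z-o[2])/d[2]
def tri(obs):
    A=[];b=[]
    for C,u,v in obs:
        K,r,t=C;o=-r.T@t;d=r.T@np.linalg.solve(K,[u,v,1]);d/=np.linalg.norm(d);P=np.eye(3)-np.outer(d,d);A.append(P);b.append(P@o)
    return np.linalg.lstsq(np.vstack(A),np.hstack(b),rcond=None)[0]
def proj(C,X):
    K,r,t=C;p=K@(r@np.array(X)+t);return p[:2]/p[2]
E
python3 - <<'E'
from h import *
o=get_obs();print(o)
for n in("scene","side","wrist"):
    cv2.imwrite(f"pics/{n}0.png",grab_frame(n))
for n in("scene","side"):
    C=cam(n)
    print(n,(-C[1].T@C[2]).round(3))
    for t,z in(("setting_blade",.009),("blade_shoulder",.04),("lock_slot",.078),("spindle_axis",.092),("cap",.07),("spare_cap",.07),("gauge_rack",0)):
        for d in mark_of(n,t)[:4]:
            v,u=d['location'];u*=640;v*=480
            print(n,t,round(d['score'],2),round(u),round(v),at_z(C,u,v,z).round(3))
E
```

```text
pics
{'time': 0.0, 'joint_positions': array([-1.48830781e+00,  2.91308828e-01, -1.54096958e-01,  1.12669327e+00,
       -2.02338561e-05,  1.43152686e+00]), 'qvel': array([ 1.42862781e-03, -8.95849386e-05,  7.93047369e-04,  2.24395098e-03,
       -7.49249481e-04,  6.16570283e-04]), 'tau': array([ 2.29187601e-03, -5.37145901e+01,  3.31372118e+01,  1.62773259e-02,
       -1.10808044e-04, -5.19095295e-06]), 'tool_pos': array([ 0.11544881, -0.51171561,  0.23072843]), 'tcp_rot': array([ 0.70277037,  0.07870332, -0.70275852,  0.07778212]), 'ft_force': array([ 0.54090113,  0.64885951, -0.51375087]), 'ft_torque': array([-0.00557027,  0.02866178,  0.02524553]), 'width': 1.0018068495466843}
scene [ 1.243 -0.059  0.972]
scene setting_blade 0.74 209 291 [ 0.652 -0.271  0.009]
scene setting_blade 0.6 225 269 [ 0.59  -0.23   0.009]
scene setting_blade 0.58 186 260 [ 0.547 -0.334  0.009]
scene setting_blade 0.52 155 262 [ 0.542 -0.415  0.009]
scene blade_shoulder 0.66 157 252 [ 0.534 -0.402  0.04 ]
scene blade_shoulder 0.65 210 284 [ 0.65 -0.26  0.04]
scene blade_shoulder 0.46 157 282 [ 0.626 -0.394
[... 460 characters left out ...]
ade 0.65 312 398 [ 0.535 -0.411  0.009]
side setting_blade 0.65 287 197 [0.513 0.362 0.009]
side setting_blade 0.63 360 334 [ 0.643 -0.263  0.009]
side blade_shoulder 0.89 312 350 [ 0.541 -0.328  0.04 ]
side blade_shoulder 0.87 330 313 [ 0.585 -0.231  0.04 ]
side blade_shoulder 0.85 364 326 [ 0.646 -0.274  0.04 ]
side blade_shoulder 0.79 361 379 [ 0.619 -0.404  0.04 ]
side lock_slot 0.76 322 210 [0.601 0.136 0.078]
side lock_slot 0.64 249 198 [0.407 0.228 0.078]
side lock_slot 0.39 314 247 [ 0.568 -0.04   0.078]
side cap 0.68 297 216 [0.536 0.127 0.07 ]
side cap 0.36 345 209 [0.664 0.154 0.07 ]
side spare_cap 0.89 314 247 [ 0.568 -0.03   0.07 ]
side spare_cap 0.19 288 192 [0.516 0.266 0.07 ]
```

View pics/scene0.png

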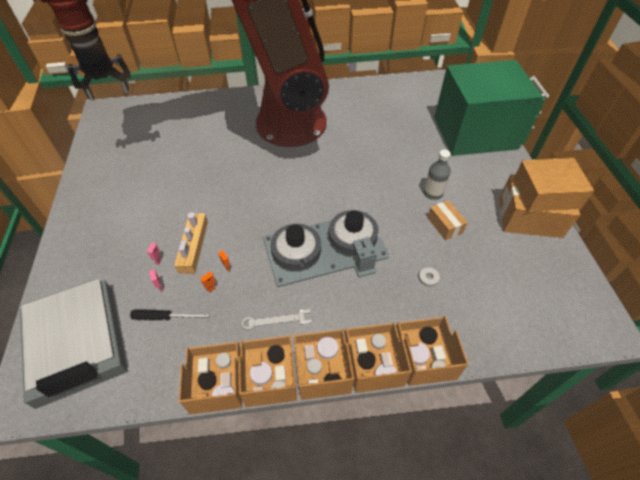

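View pics/side0.png

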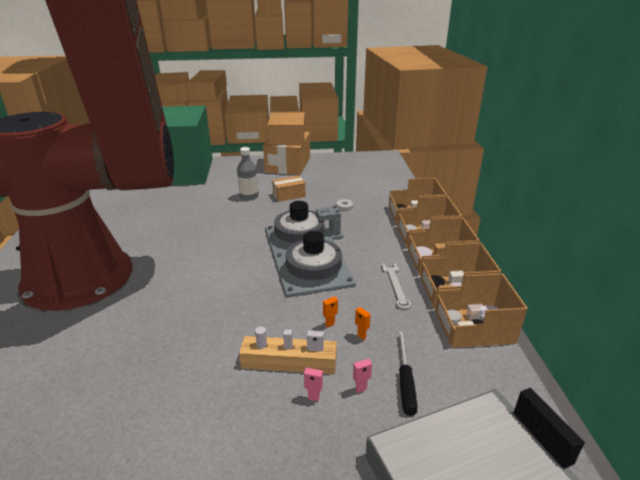

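View pics/wrist0.png

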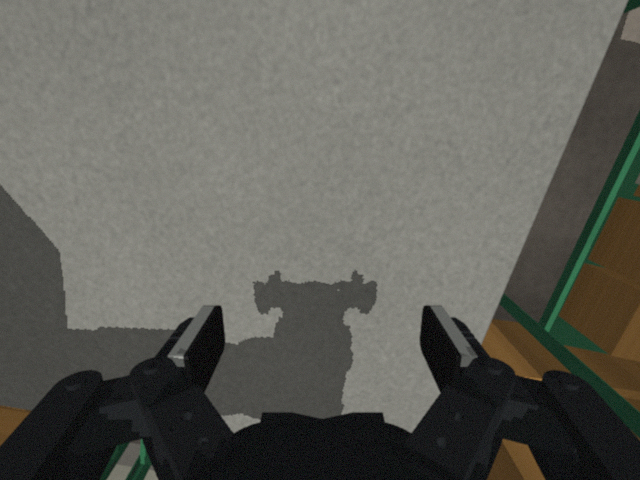

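```bash
python3 - <<'E'
import cv2
a=cv2.imread('pics/scene0.png')[200:300,140:240];b=cv2.imread('pics/side0.png')[310:400,230:340]
c=cv2.imread('pics/scene0.png')[195:295,255:405];d=cv2.imread('pics/side0.png')[190:300,255:365]
f=lambda i:cv2.resize(i,(400,300),interpolation=cv2.INTER_CUBIC)
cv2.imwrite('pics/z0.png',cv2.vconcat([cv2.hconcat([f(a),f(b)]),cv2.hconcat([f(c),f(d)])]))
E
```

```text
(no output)
```

View pics/z0.png

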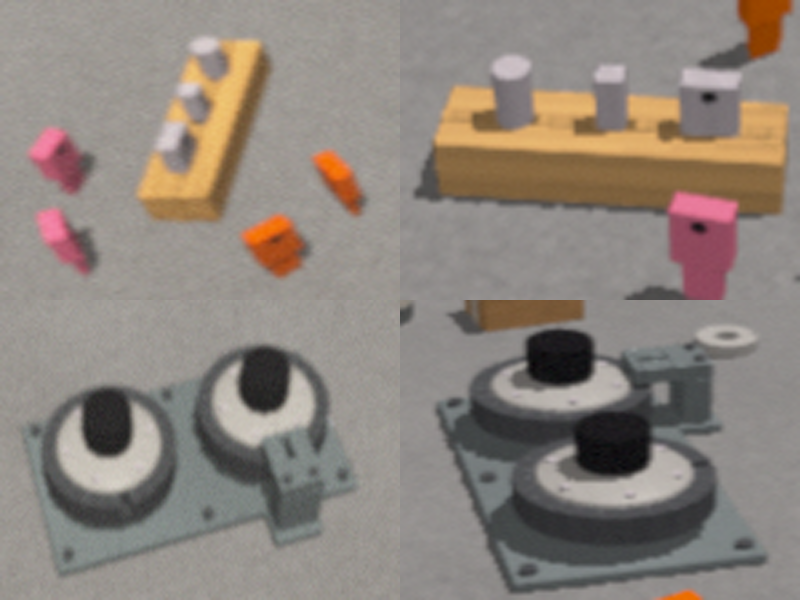

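```bash
python3 - <<'E'
from h import *
o=get_obs();print(R.from_quat(o['tcp_rot']).as_matrix().round(3));print(np.array(camera_info('wrist')['mount']).round(3), camera_info('wrist')['fx'])
S=cam('side');C=cam('scene')
P=tri([(S,312,350),(C,184,255)]);print('sh',P)
print('top',tri([(S,315,332),(C,184,244)]))
# rack corners top from zoomed pics: side
for u,v in((452,88),(437,150),(785,163),(787,105)):
    print(at_z(S,230+(u-400)*110/400,310+v*.3,.04).round(3))
for u,v in((205,40),(268,40),(215,205),(143,195)):
    print(at_z(C,140+u/4,200+v/3,.04).round(3))
for p in ('lock_slot','spindle_axis','cap','spare_cap'):
    pass
print(tri([(S,322,210),(C,363,244)]),tri([(S,297,216),(C,354,221)]),tri([(S,314,247),(C,292,241)]))
E
```

```text
[[-0.     0.22  -0.976]
 [-0.    -0.976 -0.22 ]
 [-1.     0.     0.   ]]
[[ 0.    -0.305  0.952 -0.143]
 [ 1.    -0.    -0.    -0.   ]
 [ 0.     0.952  0.305 -0.078]
 [ 0.     0.     0.     1.   ]] 339.66866747668223
sh [ 0.54493973 -0.33019436  0.03687447]
top [ 0.54686979 -0.32213581  0.07807522]
[ 0.416 -0.283  0.04 ]
[ 0.411 -0.33   0.04 ]
[ 0.582 -0.355  0.04 ]
[ 0.588 -0.311  0.04 ]
[ 0.41  -0.319  0.04 ]
[ 0.416 -0.275  0.04 ]
[ 0.598 -0.304  0.04 ]
[ 0.581 -0.35   0.04 ]
[0.60358203 0.1322887  0.07815001] [0.53221731 0.12025994 0.07566451] [ 0.56940279 -0.04548722  0.07806843]
```

```bash
python3 -m jog '[[0,[0,-9.8,-51.2],0],[0,[0,-9.8,-51.2],0],[0,[0,-9.8,-51.2],0],[0,[0,-9.8,-51.2],0],[0,[0,-9.8,-51.2],0],[0,[0,-9.8,-51.2],0],[0,[0,-9.8,-51.2],0],[0,[0,-9.8,-51.2],0],[0,[0,-9.8,-51.2],0],[0,[0,0,0],-10]]'; python3 -m jog '[[0,[0,0,0],-10.6],[0,[0,0,0],-10.6],[0,[0,0,0],-10.6],[0,[0,0,0],-10.6],[0,[0,0,0],-10.6],[0,[0,0,0],-10.6],[0,[0,0,0],-10.6],[0,[0,0,0],-10.6],[0,[0,0,0],-10.6],[0,[0,0,0],-10.6]]'; python3 -m jog '[[0,[0,0,0],-10.6],[0,[0,0,0],-10.6],[0,[0,0,0],-10.6],[0,[0,0,0],-10.6],[0,[0,0,0],0]]'
python3 - <<'E'
from h import *
o=get_obs();print(o['time'],o['tool_pos'],o['joint_positions'].round(2));print(R.from_quat(o['tcp_rot']).as_matrix().round(3))
cv2.imwrite("pics/w1.png",grab_frame('wrist'));C=cam('wrist',o)
for t,z in(("setting_blade",.009),("blade_shoulder",.04),("gauge_rack",0),('narrow_gauge',.009)):
    for d in mark_of('wrist',t)[:4]:
        v,u=d['location'];u*=640;v*=480
        print(t,round(d['score'],2),round(u),round(v),at_z(C,u,v,z).round(4))
E
```

```text
time: 2.1
tool_pos: [0.5484, -0.3227, 0.2306]
tcp_rot: [0.693, 0.142, -0.693, 0.141]
ft_force: [-0.6, -1.1, 0.3]
width: 1.0
time: 3.35
tool_pos: [0.5456, -0.3247, 0.2312]
tcp_rot: [0.304, 0.638, -0.304, 0.638]
ft_force: [0.2, 0.2, 0.4]
width: 1.002
time: 3.98
tool_pos: [0.5456, -0.3247, 0.2312]
tcp_rot: [0.055, 0.705, -0.055, 0.705]
ft_force: [0.4, 0.6, 0.0]
width: 0.998
3.975 [ 0.54558183 -0.3247423   0.23121776] [-0.65  0.51  0.17  1.24  0.   -0.5 ]
[[-0.     0.156  0.988]
 [ 0.     0.988 -0.156]
 [-1.     0.    -0.   ]]
setting_blade 0.64 321 206 [ 0.5415 -0.3248  0.009 ]
setting_blade 0.6 384 279 [ 0.6388 -0.2655  0.009 ]
setting_blade 0.58 278 276 [ 0.6152 -0.3878  0.009 ]
setting_blade 0.56 247 211 [ 0.5346 -0.4061  0.009 ]
blade_shoulder 0.89 243 217 [ 0.5339 -0.4029  0.04  ]
blade_shoulder 0.89 426 236 [ 0.5833 -0.2223  0.04  ]
blade_shoulder 0.81 391 287 [ 0.6344 -0.263   0.04  ]
blade_shoulder 0.66 270 288 [ 0.6157 -0.3924  0.04  ]
gauge_rack 0.69 321 161 [ 0.4947 -0.3171  0.    ]
narrow_gauge 0.89 321 166 [ 0.4988 -0.3179  0.009 ]
narrow_gauge 0.68 321 216 [ 0.5525 -0.3266  0.009 ]
```

View pics/w1.png

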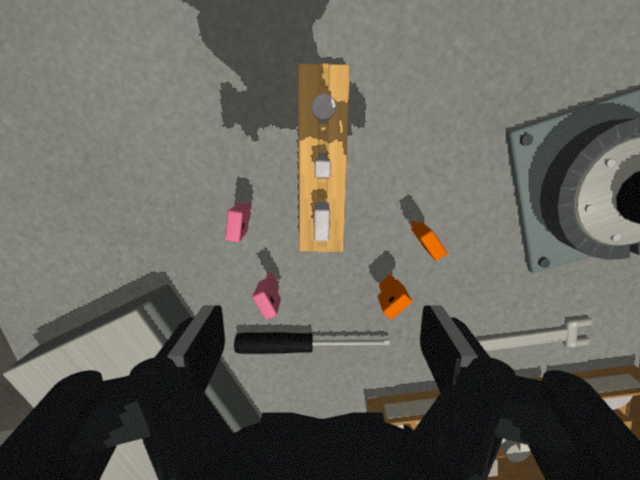

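```bash
python3 - <<'E'
import cv2
from h import *
C=cam('wrist'); 
im=cv2.imread('pics/w1.png');cv2.imwrite('pics/w1z.png',cv2.resize(im[130:270,280:370],(540,600)if 0 else (385,600),interpolation=cv2.INTER_CUBIC))
for u,v in((299.5,65),(350,65),(300,251),(343.5,251)):
    print(at_z(C,u,v,.04).round(4))
E
```

```text
[ 0.4072 -0.3226  0.04  ]
[ 0.4143 -0.2784  0.04  ]
[ 0.5789 -0.3529  0.04  ]
[ 0.586  -0.3082  0.04  ]
```

View pics/w1z.png

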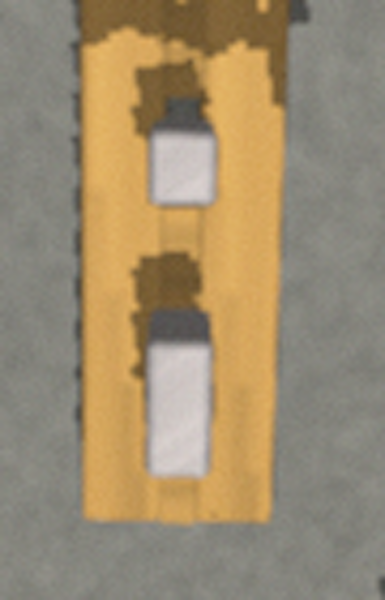

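```bash
python3 - <<'E'
from h import *
C=cam('wrist'); o=get_obs()
Rm=R.from_quat(o['tcp_rot']).as_matrix()
for u,v in((314.5,210),(329.5,210),(329,241),(314.5,241),(321.9,225.5)):
    p=at_z(C,u,v,.078);print(p.round(4),(Rm.T@(p-o['tool_pos'])*1000).round(1))
E
```

```text
[ 0.5304 -0.3288  0.078 ] [153.3  -6.4 -14.3]
[ 0.5325 -0.3156  0.078 ] [153.3   6.9 -14.3]
[ 0.561  -0.3204  0.078 ] [153.3   6.7  14.5]
[ 0.5589 -0.3335  0.078 ] [153.3  -6.6  14.5]
[ 0.5455 -0.3245  0.078 ] [ 1.533e+02  2.000e-01 -1.000e-01]
```

```bash
python3 -m jog '[[0,[45,0,0],0],[0,[45,0,0],0],[0,[45,0,0],0],[0,[30,0,0],0],[0,[19,0,0],0],[0,[0,0,0],0]]'; python3 -m jog '[[1,[0,0,0],0],[1,[0,0,0],0],[1,[0,0,0],0],[1,[0,0,0],0],[1,[0,0,0],0],[1,[0,0,0],0]]'
```

```text
time: 4.97
tool_pos: [0.5446, -0.324, 0.0459]
tcp_rot: [0.056, 0.706, -0.055, 0.704]
ft_force: [0.4, -0.2, 0.3]
width: 1.003
time: 5.72
tool_pos: [0.5458, -0.3249, 0.0479]
tcp_rot: [0.055, 0.705, -0.055, 0.705]
ft_force: [-0.5, 1.7, 5.8]
width: 0.154
```

```bash
python3 -m jog '[[1,[-20,0,0],0],[1,[-40,0,0],0],[1,[-50,0,0],-8],[1,[-45,0,0],-8],[1,[0,0,0],-6.7],[1,[0,0,0],0]]'; python3 - <<'E'
from h import *
o=get_obs();print(o['time'],o['tool_pos'],o['width'],o['ft_force'])
cv2.imwrite("pics/w2.png",grab_frame('wrist'));
E
```

```text
time: 6.48
tool_pos: [0.5456, -0.3247, 0.2023]
tcp_rot: [-0.085, 0.702, 0.085, 0.702]
ft_force: [-0.8, 0.0, -1.2]
width: 0.151
6.475 [ 0.54556585 -0.32471444  0.20234386] 0.15111466970799942 [-0.78669752  0.02734238 -1.17279423]
```

View pics/w2.png

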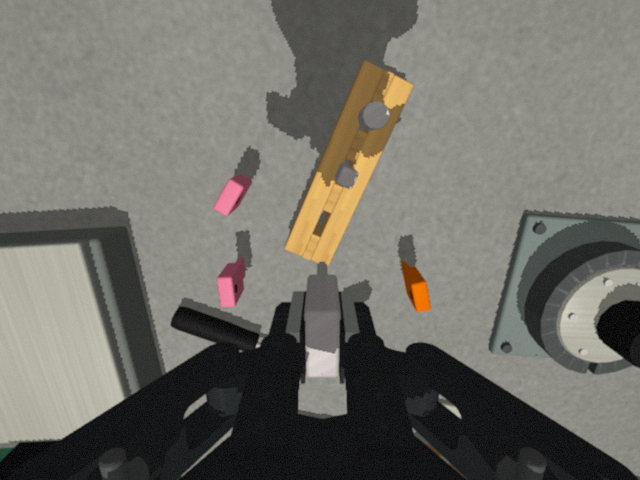

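```bash
python3 -m jog '[[1,[0,54,20.3],0],[1,[0,54,20.3],0],[1,[0,54,20.3],0],[1,[0,54,20.3],0],[1,[0,54,20.3],0],[1,[0,54,20.3],0],[1,[0,54,20.3],0],[1,[0,54,20.3],0],[1,[0,0,0],0],[1,[0,0,0],0]]'; python3 - <<'E'
from h import *
o=get_obs();print(o['time'],o['tool_pos'],o['width'],o['ft_force'],o['joint_positions'].round(2));print(R.from_quat(o['tcp_rot']).as_matrix().round(3))
cv2.imwrite("pics/w3.png",grab_frame('wrist'));C=cam('wrist',o)
for t,z in(("lock_slot",.078),("spindle_axis",.092),("cap",.07),('spare_cap',.07)):
    for d in mark_of('wrist',t)[:4]:
        v,u=d['location'];u*=640;v*=480
        print(t,round(d['score'],2),round(u,1),round(v,1),at_z(C,u,v,z).round(4))
E
```

```text
time: 7.78
tool_pos: [0.5996, 0.1334, 0.2014]
tcp_rot: [-0.085, 0.703, 0.085, 0.701]
ft_force: [-0.9, -0.3, -1.0]
width: 0.151
7.775 [0.59961884 0.13343712 0.20137141] 0.15063708450887758 [-0.86175175 -0.28508223 -1.02294651] [ 0.1   0.48  0.05  1.14 -0.   -0.14]
[[-0.002 -0.238  0.971]
 [-0.001  0.971  0.238]
 [-1.    -0.    -0.002]]
cap 0.59 322.7 154.2 [0.5375 0.1192 0.07  ]
cap 0.36 323.2 272.0 [0.6342 0.1433 0.07  ]
spare_cap 0.87 118.2 139.5 [ 0.5645 -0.0372  0.07  ]
```

View pics/w3.png

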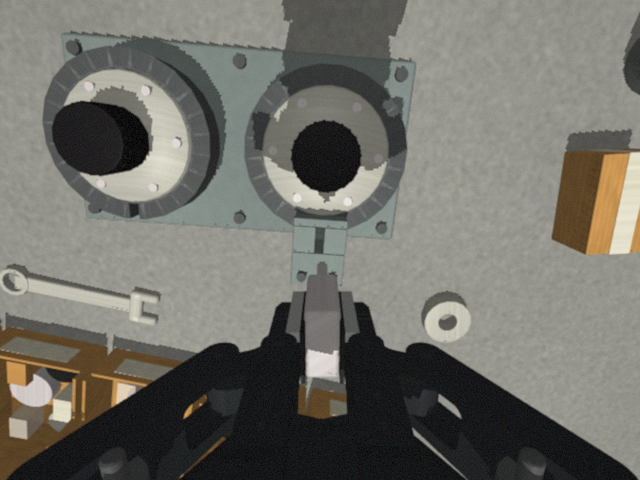

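```bash
python3 - <<'E'
import cv2
im=cv2.imread('pics/w3.png');cv2.imwrite('pics/w3z.png',cv2.resize(im[205:305,270:370],(600,600),interpolation=cv2.INTER_CUBIC))
E
```

```text
(no output)
```

View pics/w3z.png

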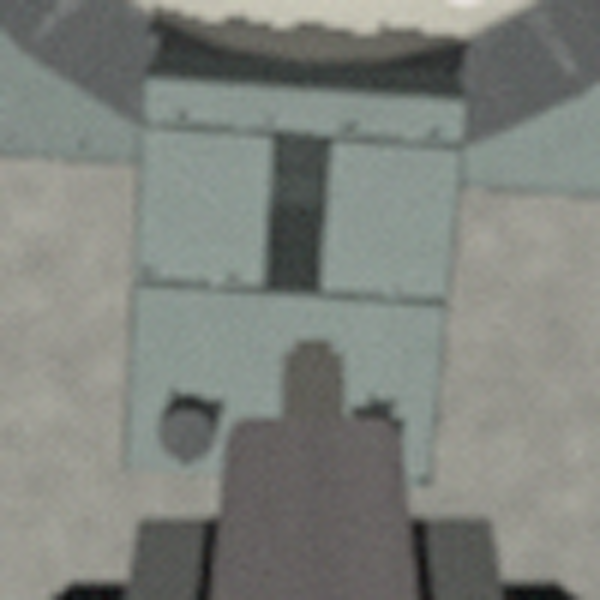

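```bash
python3 - <<'E'
from h import *
C=cam('wrist'); o=get_obs()
Rm=R.from_quat(o['tcp_rot']).as_matrix()
def q(n,x,y,z=.078,s=1):
    p=at_z(C,270+(x+.0)/6,205+y/6,z);print(n,p.round(4),(Rm.T@(p-o['tool_pos'])*1000).round(1));return p
c=[q('sl',*a) for a in((276,135),(329,137),(320,290),(267,288))];print(np.mean(c,0))
e=[q('edge',*a) for a in((147,80),(128,465),(465,95),(432,485))]
def ang(a,b): d=b-a; return np.degrees(np.arctan2(d[1],d[0]))
print(ang(c[0],c[3]),ang(c[1],c[2]),ang(e[0],e[1]),ang(e[2],e[3]))
# cap top centre
p=at_z(C,326,156,.106);print('cap',p)
# plate edge
a=at_z(C,65,33,.01);b=at_z(C,415,62,.01);print(ang(b,a)+90)
print('tip',(np.array(proj(C,o['tool_pos']+Rm@[.039,0,0]))-[270,205])*6)
E
```

```text
sl [0.5955 0.1266 0.078 ] [124.3  -4.5  -5.9]
sl [0.5941 0.1336 0.078 ] [124.3   2.7  -5.6]
sl [0.6158 0.1377 0.078 ] [124.2   1.5  16.4]
sl [0.6172 0.1305 0.078 ] [124.2  -5.9  16.1]
[0.60565649 0.13209632 0.078     ]
edge [0.5922 0.1079 0.078 ] [124.3 -21.9 -13.6]
edge [0.6481 0.1173 0.078 ] [124.2 -26.   42.9]
edge [0.584  0.1501 0.078 ] [124.3  21.  -11.5]
edge [0.6408 0.1604 0.078 ] [124.2  17.6  46.1]
10.118939381822404 10.570568335537352 9.522682259101853 10.27327250672142
cap [0.53720769 0.12023527 0.106     ]
9.454740528828808
tip [308.40472937 422.89932674]
```

```bash
python3 -m jog '[[1,[0,0,0],3.8],[1,[20,-2.4,5.8],0],[1,[30,0,0],0],[1,[22,0,0],0],[1,[0,0,0],0],[1,[0,0,0],0]]'; python3 - <<'E'
from h import *
o=get_obs();print(o['time'],o['tool_pos'],o['width'],o['ft_force']);print(R.from_quat(o['tcp_rot']).as_matrix().round(3))
im=grab_frame('wrist')
cv2.imwrite("pics/w4.png",cv2.resize(im[180:330,220:420],(800,600),interpolation=cv2.INTER_CUBIC));cv2.imwrite('pics/w4f.png',im)
s=grab_frame('side');cv2.imwrite('pics/s4.png',cv2.resize(s[130:250,240:400],(800,600),interpolation=cv2.INTER_CUBIC))
E
```

```text
time: 8.78
tool_pos: [0.6069, 0.1318, 0.1313]
tcp_rot: [-0.061, 0.704, 0.061, 0.705]
ft_force: [0.3, -0.1, 0.0]
width: 0.153
8.775 [0.60694577 0.131835   0.13134851] 0.15296697077877053 [ 0.31151091 -0.06854695  0.01011275]
[[ 0.001 -0.173  0.985]
 [ 0.     0.985  0.173]
 [-1.    -0.     0.001]]
```

View pics/w4.png

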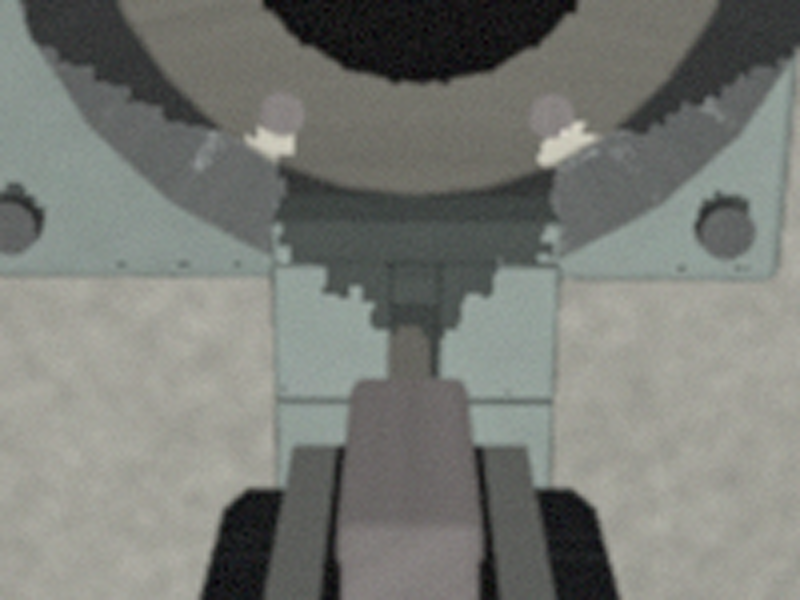

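View pics/s4.png

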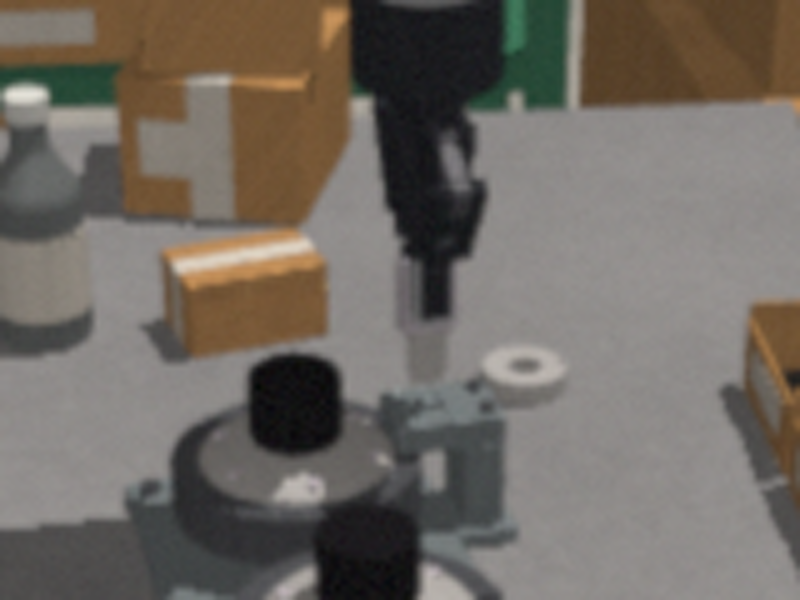

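```bash
python3 - <<'E'
import cv2
from h import *
im=cv2.imread('pics/w4f.png');cv2.imwrite('pics/w4z.png',cv2.resize(im[235:295,290:360],(700,600),interpolation=cv2.INTER_CUBIC))
print(camera_info('wrist')['cx'],np.array(camera_info('wrist')['mount']).round(4))
C=cam('wrist');o=get_obs();Rm=R.from_quat(o['tcp_rot']).as_matrix()
print([((np.array(proj(C,o['tool_pos']+Rm@[a,0,b]))-[290,235])*10).round(1) for a,b in((.039,-.009),(.033,-.01),(.008,-.010),(.008,-.015))])
E
```

```text
321.968165125684 [[-2.000e-04 -3.037e-01  9.528e-01 -1.434e-01]
 [ 1.000e+00 -2.000e-04  1.000e-04  3.000e-04]
 [ 2.000e-04  9.528e-01  3.037e-01 -7.790e-02]
 [ 0.000e+00  0.000e+00  0.000e+00  1.000e+00]]
[array([314. , 260.1]), array([313.9, 281.5]), array([313.1, 466.9]), array([313. , 371.4])]
```

View pics/w4z.png

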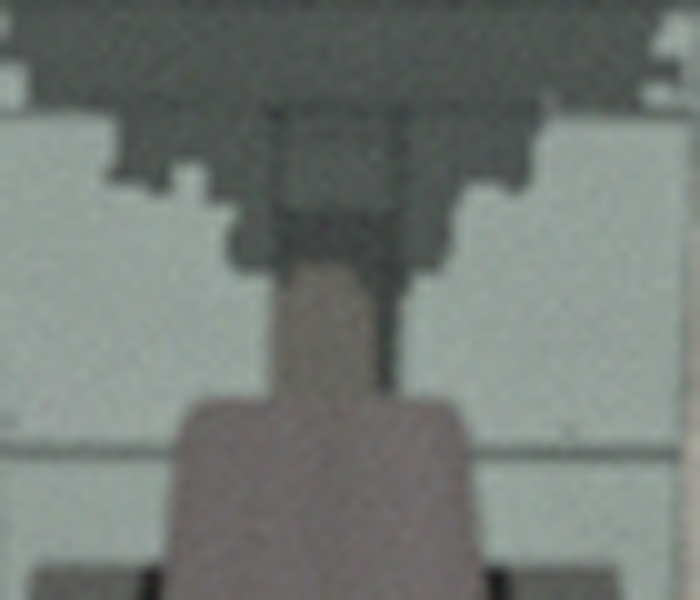

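```bash
python3 - <<'E'
from h import *
C=cam('wrist');o=get_obs();Rm=R.from_quat(o['tcp_rot']).as_matrix()
for x,y in((337,107),(337,453),(274,180),(400,180)):
    p=at_z(C,290+x/10,235+y/10,.078);print(p.round(4),(Rm.T@(p-o['tool_pos'])*1000).round(1))
E
```

```text
[0.5938 0.1311 0.078 ] [ 53.6   1.4 -13.5]
[0.6164 0.1351 0.078 ] [53.6  1.4  9.5]
[0.5991 0.1281 0.078 ] [53.6 -2.5 -8.7]
[0.5978 0.1357 0.078 ] [53.6  5.3 -8.7]
```

```bash
python3 -m jog '[[1,[0,0.9,-2.1],0],[1,[8,0,0],0],[1,[7,0,0],0],[1,[5,0,0],0],[1,[0,0,0],0]]'; python3 - <<'E'
from h import *
o=get_obs();print(o['time'],o['tool_pos'],o['width'],o['ft_force'],o['ft_torque'])
im=grab_frame('wrist')
cv2.imwrite("pics/w5.png",cv2.resize(im[235:295,290:360],(700,600),interpolation=cv2.INTER_CUBIC))
E
```

```text
time: 9.5
tool_pos: [0.6037, 0.1327, 0.1096]
tcp_rot: [-0.062, 0.705, 0.062, 0.704]
ft_force: [-0.8, 0.4, -0.6]
width: 0.158
9.5 [0.60369288 0.13269507 0.10961982] 0.15798676409668566 [-0.79504734  0.42757021 -0.62570467] [0.06731883 0.0114703  0.00735986]
```

View pics/w5.png

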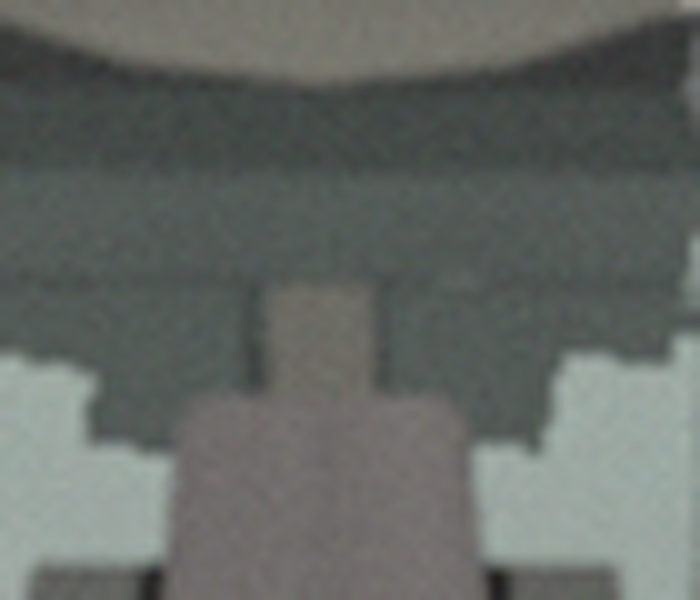

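```bash
python3 -m jog '[[1,[0,-0.3,1.0],0],[1,[6,0,0],0],[1,[0,0,0],0]]';python3 -m jog '[[1,[6,0,0],0],[1,[0,0,0],0]]';python3 -m jog '[[1,[6,0,0],0],[1,[0,0,0],0]]'
```

```text
time: 9.93
tool_pos: [0.6048, 0.1326, 0.1037]
tcp_rot: [-0.062, 0.705, 0.062, 0.704]
ft_force: [-0.3, -0.4, -0.8]
width: 0.153
time: 10.18
tool_pos: [0.6047, 0.1325, 0.0977]
tcp_rot: [-0.062, 0.705, 0.062, 0.704]
ft_force: [-0.5, 0.6, -1.0]
width: 0.152
time: 10.42
tool_pos: [0.6047, 0.1326, 0.0917]
tcp_rot: [-0.062, 0.705, 0.062, 0.704]
ft_force: [-0.2, -0.4, -1.5]
width: 0.156
```

Smooth, no contact force. Continue to the shoulder.

```bash
python3 -m jog '[[1,[3,0,0],0],[1,[2,0,0],0],[1,[0,0,0],0]]';python3 -m jog '[[1,[2,0,0],0],[1,[0,0,0],0]]'
```

```text
time: 10.8
tool_pos: [0.605, 0.1326, 0.0871]
tcp_rot: [-0.062, 0.705, 0.062, 0.704]
ft_force: [-0.3, -0.4, -0.9]
width: 0.15
time: 11.05
tool_pos: [0.6054, 0.1326, 0.0858]
tcp_rot: [-0.062, 0.704, 0.062, 0.705]
ft_force: [-1.3, -0.7, 4.1]
width: 0.151
```

```bash
python3 -m jog '[[1,[1.5,0,0],0],[1,[0,0,0],0]]';python3 -m jog '[[0.6,[0,0,0],0],[0.3,[0,0,0],0],[0,[0,0,0],0],[0,[0,0,0],0],[0,[-30,0,0],0],[0,[-45,0,0],0],[0,[-30,0,-30],0],[0,[0,0,-25],0],[0,[0,0,0],0]]'
python3 - <<'E'
from h import *
o=get_obs();print(o['time'],o['tool_pos'],o['width'],o['ft_force'],o['joint_positions'].round(2));print(R.from_quat(o['tcp_rot']).as_matrix().round(3))
im=grab_frame('wrist');C=cam('wrist',o)
cv2.imwrite("pics/w6.png",im)
for t,z in(("blade_shoulder",.078),("lock_slot",.078),("cap",.07)):
    for d in mark_of('wrist',t)[:2]:
        v,u=d['location'];u*=640;v*=480
        print(t,round(d['score'],2),round(u,1),round(v,1),at_z(C,u,v,z).round(4))
s=grab_frame('side');cv2.imwrite('pics/s6.png',cv2.resize(s[130:250,240:400],(800,600),interpolation=cv2.INTER_CUBIC))
E
```

```text
time: 11.3
tool_pos: [0.6054, 0.1326, 0.0857]
tcp_rot: [-0.062, 0.704, 0.062, 0.705]
ft_force: [-6.4, -1.8, 18.2]
width: 0.151
time: 12.42
tool_pos: [0.5499, 0.123, 0.1893]
tcp_rot: [-0.062, 0.704, 0.062, 0.704]
ft_force: [0.7, -0.3, 0.7]
width: 0.999
12.425 [0.54993422 0.12295839 0.18933888] 0.9987664597451785 [ 0.73523839 -0.25680289  0.74778897] [ 0.09  0.39 -0.12  1.06  0.   -0.08]
[[ 0.    -0.174  0.985]
 [ 0.     0.985  0.174]
 [-1.     0.     0.   ]]
blade_shoulder 0.79 322.1 306.5 [0.6079 0.1336 0.078 ]
lock_slot 0.61 323.1 302.3 [0.604  0.1338 0.078 ]
cap 0.91 321.5 217.4 [0.5346 0.1202 0.07  ]
```

View pics/w6.png

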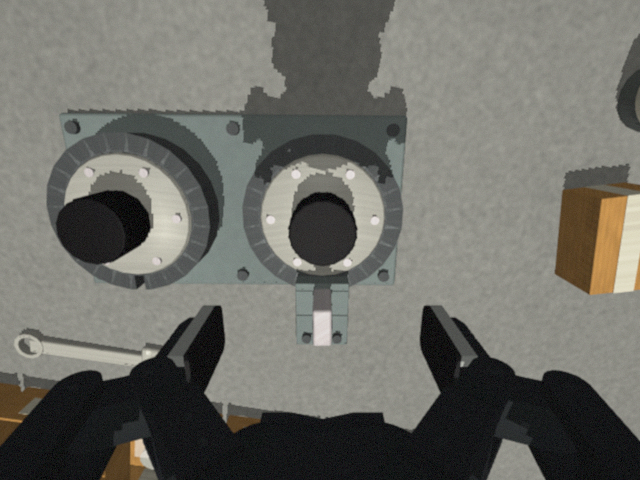

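View pics/s6.png

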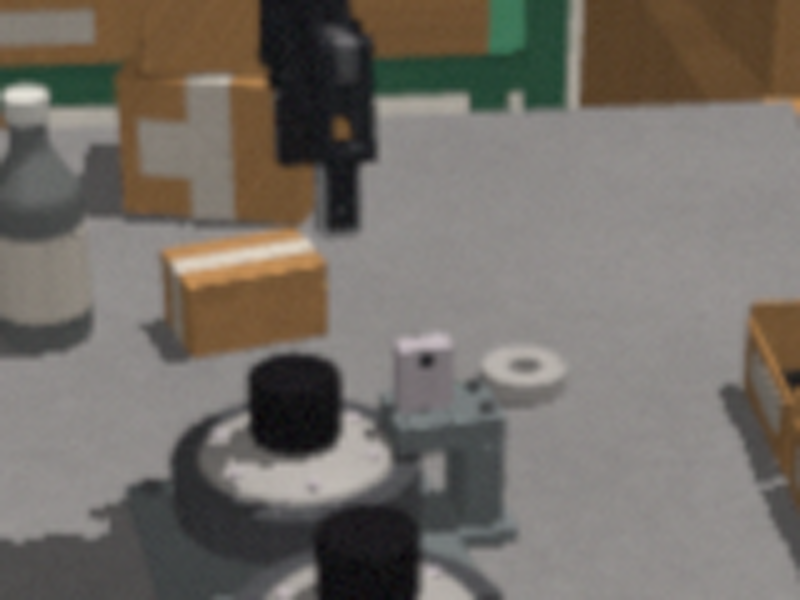

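```bash
python3 - <<'E'
from h import *
import cv2
im=cv2.imread('pics/w6.png')
C=cam('wrist'); o=get_obs();Rm=R.from_quat(o['tcp_rot']).as_matrix()
z=cv2.resize(im[170:290,265:385],(600,600),interpolation=cv2.INTER_CUBIC)
for zz,c in((.106,(0,0,255)),(.07,(0,255,0))):
    for cen in((.5372,.1202),):
        p=np.array([proj(C,[cen[0]+.024*np.cos(a),cen[1]+.024*np.sin(a),zz]) for a in np.linspace(0,6.28,60)])
        cv2.polylines(z,[((p-[265,170])*5).astype(int)],True,c,1)
cv2.imwrite('pics/w6z.png',z)
E
```

```text
(no output)
```

View pics/w6z.png

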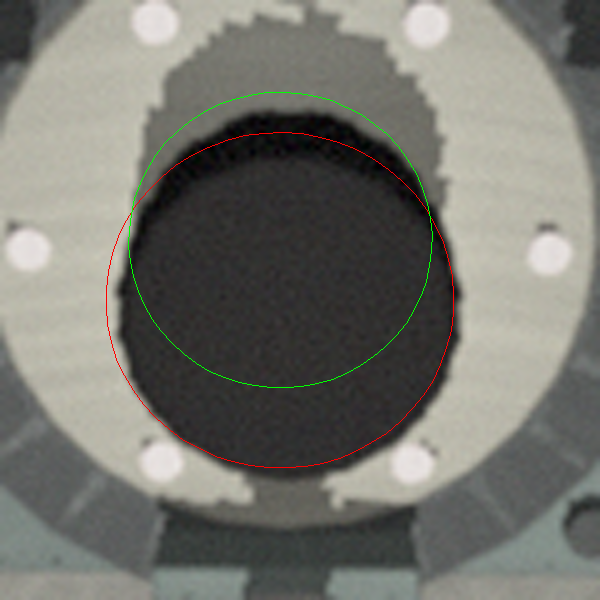

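```bash
python3 - <<'E'
from h import *
C=cam('wrist'); o=get_obs();Rm=R.from_quat(o['tcp_rot']).as_matrix()
p=at_z(C,265+290/5,170+312/5,.106);print(p,(Rm.T@(p-o['tool_pos'])*1000).round(1))
# slot based
print(np.array([.6054,.1326])-.068*np.array([.985,.174]))
E
```

```text
[0.53787933 0.12173379 0.106     ] [ 82.4   1.  -13.7]
[0.53842  0.120768]
```

```bash
python3 -m jog '[[0,[30,0.4,-12],0],[0,[0,0,0],10],[0,[0,0,0],10],[0,[0,0,0],10],[0,[0,0,0],8],[0,[30,0,0],0],[0,[30,0,0],0],[0,[20,0,0],0],[0,[9,0,0],0],[0,[0,0,0],0]]'; python3 -m jog '[[1,[0,0,0],0],[1,[0,0,0],0],[1,[0,0,0],0],[1,[0,0,0],0],[1,[0,0,0],0]]'; python3 - <<'E'
from h import *
o=get_obs();print(o['time'],o['tool_pos'],o['width'],o['ft_force'],o['ft_torque'])
cv2.imwrite("pics/w7.png",grab_frame('wrist'))
E
```

```text
time: 13.92
tool_pos: [0.5391, 0.1214, 0.0694]
tcp_rot: [0.171, 0.686, -0.171, 0.686]
ft_force: [-0.4, 0.5, 1.1]
width: 0.998
time: 14.55
tool_pos: [0.5394, 0.1209, 0.0707]
tcp_rot: [0.171, 0.686, -0.171, 0.687]
ft_force: [-2.4, -2.4, 6.4]
width: 0.546
14.55 [0.53943181 0.12090637 0.07074147] 0.5459564263619042 [-2.43800828 -2.41139267  6.35668029] [-0.58185055  0.42175487  0.01313298]
```

View pics/w7.png

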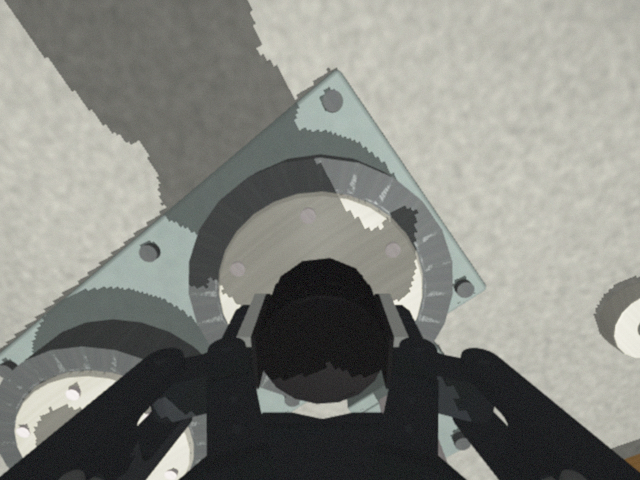

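```bash
python3 -m jog '[[1,[0,0,0],-5],[1,[0,0,0],-5],[1,[0,0,0],0]]'; python3 - <<'E'
from h import *
o=get_obs();print(o['time'],R.from_quat(o['tcp_rot']).as_matrix()[:,1].round(3),o['ft_force'],o['ft_torque'])
E
```

```text
time: 14.98
tool_pos: [0.5392, 0.1209, 0.0706]
tcp_rot: [0.11, 0.698, -0.111, 0.699]
ft_force: [-2.6, -1.5, 5.9]
width: 0.546
14.975 [ 0.309  0.951 -0.   ] [-2.56391576 -1.50939235  5.93596756] [-0.51668433  0.54950178 -0.64423939]
```

```bash
python3 -m jog '[[1,[0,0,0],-3],[1,[0,0,0],-3],[1,[0,0,0],0]]'; python3 - <<'E'
from h import *
o=get_obs();print(o['time'],R.from_quat(o['tcp_rot']).as_matrix()[:,1].round(3),o['ft_force'],o['ft_torque'])
E
```

```text
time: 15.35
tool_pos: [0.54, 0.121, 0.0706]
tcp_rot: [0.074, 0.703, -0.075, 0.704]
ft_force: [1.4, -2.4, 4.0]
width: 0.546
15.35 [ 0.209  0.978 -0.   ] [ 1.40752722 -2.36629507  3.97799241] [-0.57005125 -0.21290667 -1.08578227]
```

```bash
python3 -m jog '[[1,[0,0,0],-3],[1,[0,0,0],0]]'; python3 - <<'E'
from h import *
o=get_obs();print(o['time'],R.from_quat(o['tcp_rot']).as_matrix()[:,1].round(3),o['ft_force'],o['ft_torque'])
cv2.imwrite("pics/w8.png",grab_frame('wrist'))
E
python3 -m jog '[[1,[0,0,0],5],[1,[0,0,0],5],[1,[0,0,0],0]]'; python3 - <<'E'
from h import *
o=get_obs();print(o['time'],R.from_quat(o['tcp_rot']).as_matrix()[:,1].round(3),o['ft_force'],o['ft_torque'])
E
python3 -m jog '[[1,[0,0,0],7],[1,[0,0,0],0]]'; python3 - <<'E'
from h import *
o=get_obs();print(o['time'],R.from_quat(o['tcp_rot']).as_matrix()[:,1].round(3),o['ft_force'],o['ft_torque'])
E
```

```text
time: 15.6
tool_pos: [0.54, 0.121, 0.0705]
tcp_rot: [0.056, 0.704, -0.056, 0.705]
ft_force: [1.6, -2.5, 5.4]
width: 0.546
15.6 [ 0.159  0.987 -0.   ] [ 1.63958162 -2.47685683  5.3856232 ] [-0.68310929 -0.20104991 -1.38558391]
time: 16.02
tool_pos: [0.5398, 0.1212, 0.0705]
tcp_rot: [0.117, 0.697, -0.117, 0.698]
ft_force: [1.0, -4.1, 6.9]
width: 0.548
16.025 [ 0.327  0.945 -0.   ] [ 1.01875523 -4.0986345   6.94109849] [-0.68205453 -0.25314656 -0.04810966]
time: 16.27
tool_pos: [0.5398, 0.1211, 0.0705]
tcp_rot: [0.16, 0.688, -0.16, 0.689]
ft_force: [-0.0, -3.4, 6.9]
width: 0.543
16.275 [ 0.44   0.898 -0.   ] [-0.02379447 -3.39076902  6.86495394] [-0.80110367 -0.14512174  0.00370992]
```

View pics/w8.png

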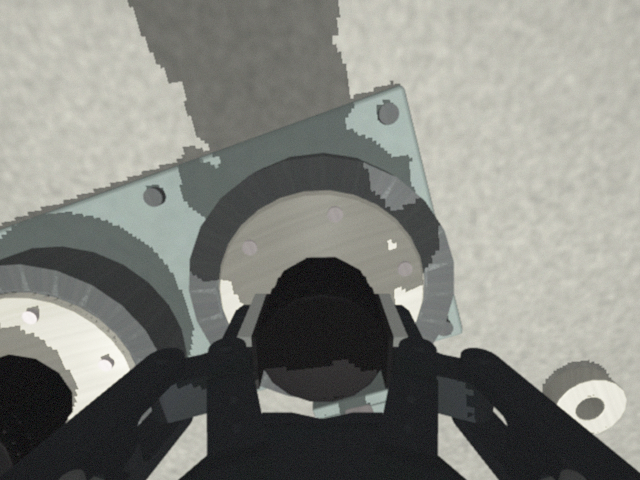

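```bash
python3 -m jog '[[0,[0,0,0],0],[0,[0,0,0],0],[0,[0,0,0],0],[0,[0,0,0],-10.6],[0,[0,0,0],-10.6],[0,[0,0,0],-10.6],[0,[0,0,0],-10.6],[0,[0,0,0],-10.6],[0,[0,0,0],-10.6],[0,[0,0,0],-10.4]]'; python3 -m jog '[[0,[0,0,0],0],[1,[0,0,0],0],[1,[0,0,0],0],[1,[0,0,0],0],[1,[0,0,0],0],[1,[0,0,0],0]]';  python3 -m jog '[[1,[0,0,0],5],[1,[0,0,0],5],[1,[0,0,0],5],[1,[0,0,0],0]]'; python3 - <<'E'
from h import *
o=get_obs();print(o['time'],R.from_quat(o['tcp_rot']).as_matrix()[:,1].round(3),o['tool_pos'],o['ft_force'],o['ft_torque'],o['joint_positions'].round(2))
E
```

```text
time: 17.52
tool_pos: [0.5389, 0.1214, 0.0696]
tcp_rot: [-0.29, 0.645, 0.29, 0.645]
ft_force: [-0.2, 0.2, -0.0]
width: 1.001
time: 18.27
tool_pos: [0.5389, 0.1216, 0.07]
tcp_rot: [-0.287, 0.646, 0.288, 0.646]
ft_force: [-2.1, 1.5, 5.5]
width: 0.55
time: 18.77
tool_pos: [0.5389, 0.1211, 0.0701]
tcp_rot: [-0.2, 0.678, 0.2, 0.678]
ft_force: [-3.5, -0.7, 7.2]
width: 0.553
18.775 [-0.543  0.84  -0.   ] [0.53890789 0.1211491  0.07009987] [-3.47740235 -0.71471281  7.19830122] [0.03688041 0.74302199 0.07038489] [ 0.09  0.48 -0.32  0.77 -0.   -0.49]
```

```bash
python3 -m jog '[[1,[0,0,0],9],[1,[0,0,0],9],[1,[0,0,0],9],[1,[0,0,0],9],[1,[0,0,0],0]]'; python3 -m jog '[[1,[0,0,0],9],[1,[0,0,0],9],[1,[0,0,0],9],[1,[0,0,0],5],[1,[0,0,0],0]]'; python3 - <<'E'
from h import *
o=get_obs();print(o['time'],R.from_quat(o['tcp_rot']).as_matrix()[:,1].round(3),o['tool_pos'],o['ft_force'],o['ft_torque'],o['joint_positions'].round(2))
E
```

```text
time: 19.4
tool_pos: [0.5394, 0.1211, 0.0703]
tcp_rot: [0.019, 0.707, -0.02, 0.707]
ft_force: [-2.0, -0.9, 7.5]
width: 0.547
time: 20.02
tool_pos: [0.5394, 0.1208, 0.0703]
tcp_rot: [0.213, 0.674, -0.214, 0.675]
ft_force: [-2.7, -1.5, 6.2]
width: 0.553
20.025 [ 0.575  0.818 -0.   ] [0.53939536 0.1208083  0.07025889] [-2.74592162 -1.46446938  6.21144121] [-0.29757408  0.49512219  0.02249273] [ 0.09  0.48 -0.32  0.77 -0.    0.7 ]
```

```bash
python3 -m jog '[[1,[-3,0,0],0],[1,[-3,0,0],0],[1,[0,0,0],0]]'
```

```text
time: 20.4
tool_pos: [0.5393, 0.121, 0.0761]
tcp_rot: [0.213, 0.674, -0.213, 0.675]
ft_force: [-1.3, -4.1, 6.6]
width: 0.546
```

```bash
python3 -m jog '[[1,[-10,0,0],0],[1,[-10,0,0],0],[1,[0,0,0],0]]'; python3 - <<'E'
from h import *
o=get_obs();print(o['time'],o['tool_pos'],o['width'],o['ft_force'],o['ft_torque'])
cv2.imwrite("pics/w9.png",grab_frame('wrist'))
s=grab_frame('side');cv2.imwrite('pics/s9.png',cv2.resize(s[130:250,240:400],(800,600),interpolation=cv2.INTER_CUBIC))
E
```

```text
time: 20.78
tool_pos: [0.5399, 0.1216, 0.0968]
tcp_rot: [0.213, 0.674, -0.212, 0.675]
ft_force: [0.4, -0.8, -0.3]
width: 0.548
20.775 [0.53989097 0.1215804  0.09684114] 0.5484182326258731 [ 0.36776539 -0.81416966 -0.29863772] [-0.00732328 -0.01253676  0.02258693]
```

View pics/w9.png

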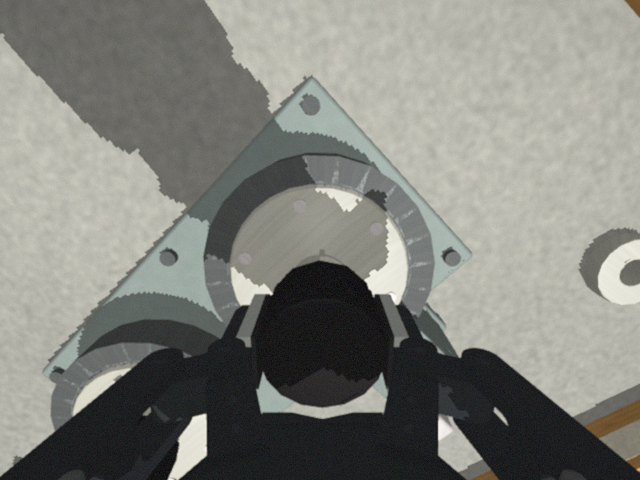

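View pics/s9.png

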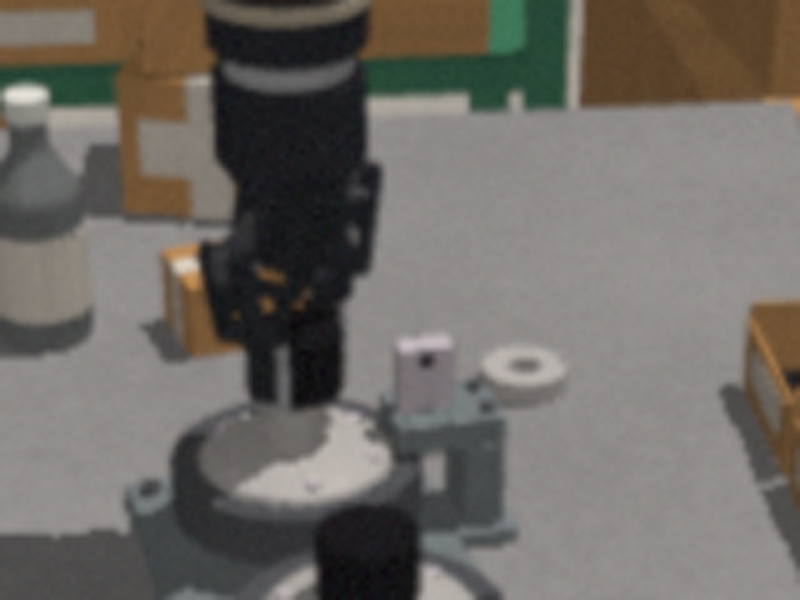

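```bash
python3 -m jog '[[1,[-15,0,0],0],[1,[-15,0,0],0],[1,[-15,0,0],0],[1,[0,0,0],0],[1,[0,0,0],0],[1,[0,0,0],0],[1,[0,0,0],0]]'; python3 - <<'E'
from h import *
o=get_obs();print(o['time'],o['tool_pos'],o['width'],o['ft_force'],o['ft_torque'])
cv2.imwrite("pics/w10.png",grab_frame('wrist'))
s=grab_frame('side');cv2.imwrite('pics/s10.png',cv2.resize(s[130:250,240:400],(800,600),interpolation=cv2.INTER_CUBIC))
for t in('cap','blade_shoulder'):
  print(t,[(round(d['score'],2),np.round(np.array(d['location'])*[480,640],1)) for d in mark_of('side',t)[:5]])
print(proj(cam('side'),[.538,.121,.14]),proj(cam('side'),[.6055,.1326,.078]))
E
```

```text
time: 21.75
tool_pos: [0.5388, 0.1213, 0.1403]
tcp_rot: [0.212, 0.675, -0.213, 0.674]
ft_force: [0.0, -0.8, -1.2]
width: 0.547
21.75 [0.5387977  0.12132333 0.14034486] 0.5474448712234434 [ 0.04532881 -0.78393094 -1.22876252] [ 0.03639513  0.03135031 -0.02797408]
cap [(0.79, array([191.4, 297.3])), (0.47, array([374.4, 403.4])), (0.24, array([213.3, 322.6]))]
blade_shoulder [(0.76, array([213.3, 323.1])), (0.71, array([378.1, 363.6])), (0.71, array([324.3, 360.3])), (0.58, array([387. , 312.8])), (0.27, array([193.9, 290.4]))]
[297.44322335 192.4603989 ] [323.54795831 210.70868663]
```

View pics/w10.png

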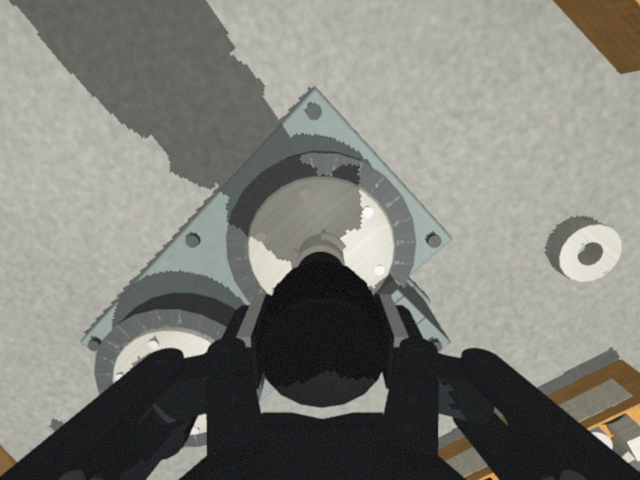

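View pics/s10.png

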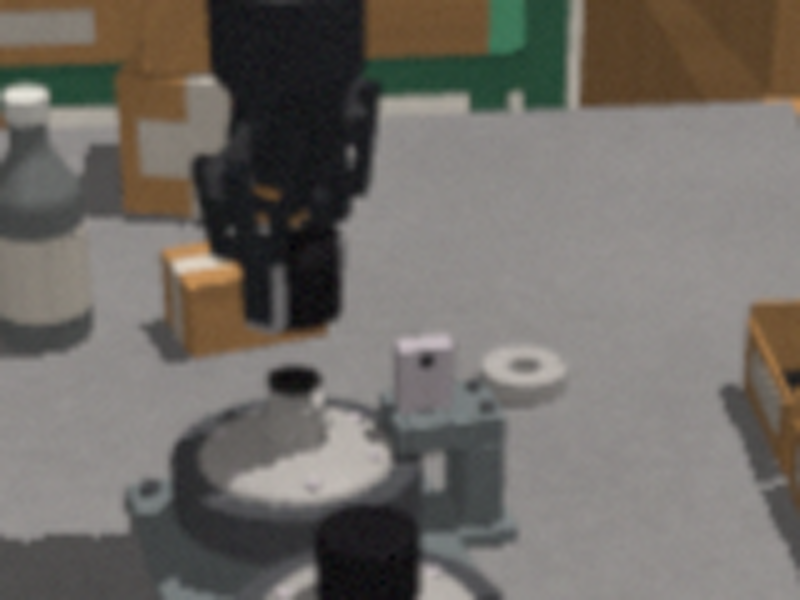

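The bare boss shows below the lifted cap and the blade stands upright on the bracket. I'm handing in.

```bash
python3 -c "
from bench import *
print(sign_off()); o=get_obs(); print(o['time'],o['tool_pos'],o['width'])"
```

```text
the job is handed in; nothing more can be done
None
the job is handed in; nothing more can be done
```

The job is done and was handed in at about 22 s of the 51 s allowed. No verdict comes back, so what follows rests on my own checks.

- **Blade:** I took the grey setting blade from the rack and pushed it down through the bracket's slot. It stopped at the expected height with about 18 N of push. Later pictures show it still upright on the bracket.
- **Cap:** Turning anticlockwise was blocked, with the torque rising to 1.4 N m. I gripped it afresh and turned it about 83° clockwise (left-hand thread) with almost no drag, and it lifted off.
- **Final state:** The gripper holds the cap level, with its lower edge at about 0.14 m, which is 7 cm above where it sat. It is within about 2 mm of the spindle axis, and the side picture shows the bare boss below it.

**Checks that disagreed:**
- The upward force stayed at about 6 N over the first 6 mm of lift. It vanished by the next reading, 20 mm higher, and the cap rose with the gripper.
- The networks also reported low-score or look-alike hits elsewhere. I set these aside after checking them against the pictures.

As far as the pictures show, I touched nothing else. I did not re-measure the other gauges, the things lying on the bench or the spare cap at the end.

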